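# Put the bedside lamp out with its touch-free dimmer

### The arm

A 6-joint arm with a two-finger parallel gripper is mounted at the origin on the work surface. World frame = base frame: x ahead of the robot, y to its left, z up, the work surface at z = 0. Lengths are in m, angles in rad, forces in N, time in s.
With the tool pointing down it reaches from about 0.35 to 0.975 m from the base axis. Payload 4.9 kg.
Tool frame: the origin (TCP) lies between the finger pads, 19 mm behind the fingertips; this is the grasp point; z points along the fingers, y is the line along which they close (so a half turn about z gives the same grasp; the last joint's range is limited). The gripper opens to 85 mm and grips with 20 to 120 N. Pads are 22 mm wide; open, the fingers measure 114 mm over their backs; the gripper's body (76 mm by 85 mm) begins 54 mm behind the grasp point. The pads swing forward as they close: fully open they stand 13 mm farther back than shut.
Start: joints at [1.098, 0.053, 1.613, -0, 1.476, -0.119], TCP at [0.217, 0.586, 0.25] pointing down, gripper open.
Joint ranges: [-3.01, 3.01], [-1.01, 2.22], [0.06, 2.58], [-1.02, 4.17], [0.09, 2.62], [-3.14, 3.14]. Speed limits (rad/s): [2.57, 2.57, 3.14, 3.14, 3.14, 3.14].

### API

Orientations are given as a rotation vector (axis times angle).
In Python, from station import status, viewer, finish_job gives the robot as it stands.
- The arm moves only by the shell command python3 -m jog 'ROWS' [FORCE]. ROWS is JSON, a list of rows, each a list of 7 numbers: the turn, a rotation vector about the tool's x, y, z each as a share of 5 degrees, from -1 to 1, then the shift along the tool's x, y, z each as a share of 30 mm, from -1 to 1, then the opening, from -1 (shut) to 1 (fully open). A call has 1 to 5 rows; each row shifts and turns the commanded pose from where the row before left it, along the tool's axes as they then stand; what a row does not reach is not made up. A row lasts 1/8 s, in which the tool goes at most 62.5 mm and 10.7 degrees, less where a joint would pass 70% of its speed; a pose out of reach is approached as far as the arm can. A call with a number of a shift or a turn outside -1 to 1 is refused whole. A call with a gripper value outside its range is refused whole. The fingers move at their own pace and stop on an object; FORCE is the grip in N (left out, the last holds). Time passes only in rows, so rows that do not move let the fingers close. It gives the time, the measured TCP pose, the force, the opening and the grip force at its end, in the units of the state.
- status.get_obs(): the state, without advancing time (a new reading comes with each control period).
- viewer.get_image(name): name is "scene" or "top"; returns a dict with "img" (384x512x3 uint8, red, green, blue), "fovy" (degrees; the focal length in pixels is half the picture's height over the tangent of half this angle, whatever the lens; pixels are square), "cx", "cy" (the principal point, pixels), "rvec" (rotation vector, rad) and "tvec" (3), from world to camera coordinates, as OpenCV has them. Camera axes: x right, y down, z forward; pixel columns grow to the right and rows downward; lengths in m; the calibration is good to about 2 mm. A picture is of the moment at which its call begins. There is no depth.
- finish_job(): hands the job in; it is judged then, once.
The state is a dict: "t": time; "q": joint angles; "dq": joint speeds; "effort": joint torques, N m; "tool_pos": TCP position; "tool_rot": TCP orientation; "contact_force": force on the tool from outside, world axes, zero at the start; "wrist_torque": the same for the moment, N m; "opening": finger opening in m; "grip_force": force on a finger pad.
Only numpy, scipy, OpenCV 4.12 (cv2) and the standard library are available. Lean on these libraries where they do the work, as an engineer would, in place of code of your own. Each camera call takes 0.05 s, during which the arm holds its last target. There are 200 camera calls.

### The job

Put the bedside lamp out for the night with its touch-free dimmer: with the fingertips push the dimmer's sliding cover fully open, hold the fingertips just above the amber-ringed eye for at least two seconds without touching the dimmer, then push the cover fully shut again. Push the cover by its ridge, do not pinch it, and once it is open keep clear of the blue-ringed eye, which would turn the lamp up. The dimmer is only pushed, never lifted, and it stays where it is with everything else on the chest left alone.

Things in the scene. Friction and masses are not known exactly. Their poses are not given: they have to be found in the camera images.
- dimmer: Black lamp dimmer, a flat box standing loose on the chest: 100 mm along its x, 150 mm along y, top face 26 mm up, low guide rails (to 33 mm) along x at y = +-65 mm. Origin: centre of its underside; x points away from the robot, give or take 0.5 rad of yaw, y to the robot's left, z up. About 0.65 kg on a rubber foot; a level push of 4 N may make it slip.
- cover (a joint): Aluminium cover plate over both eyes, 44 mm along the dimmer's x, 124 mm along y, top 31 mm above the chest. Slides along the dimmer's x between stops: 0 m = fully shut (plate centre at dimmer x = +26 mm), growing as it slides along -x, towards the robot, to 0.044 = fully open (centre at x = -18 mm). Starts up to 8 mm ajar, stays where left, takes about 1 N to push.
- ridge_top (a point): Middle of the top of the grey thumb ridge that stands up across the middle of the cover and moves with it: 10 mm thick along the dimmer's x, 40 mm wide along its y, 16 mm high above the cover plate, top 47 mm above the chest. Axes as the dimmer's.
- ridge_front: The half of the ridge nearer the robot, 5 mm thick, 40 mm wide, 16 mm high; pushing its robot-side face shuts the cover. Origin: centre of its underside, 31 mm above the chest. Axes as the dimmer's.
- ridge_back: The half of the ridge away from the robot, 5 mm thick, 40 mm wide, 16 mm high; pushing its far face opens the cover. Origin: centre of its underside, 31 mm above the chest. Axes as the dimmer's.
- amber_eye: Eye that puts the lamp out: black lens in a 34 mm amber (orange) ring, a flat disc on the dimmer's top at its x = +26, y = +36 mm (left eye seen from the robot), hidden until the cover is open. Origin: centre of its top face, 27.5 mm above the chest. It senses fingertips up to about 50 mm above it, within 20 mm sideways of its middle.
- blue_eye: Eye that turns the lamp up: the same disc with a blue ring, at the dimmer's x = +26, y = -36 mm (right eye seen from the robot). Origin: centre of its top face, 27.5 mm above the chest. It senses fingertips up to about 50 mm above it, within 15 mm sideways of its middle.
- plant: Bystander: succulent in a round white pot, 76 mm across, pot 60 mm and leaves to 108 mm high, loose. Origin: centre of the underside.
- tumbler: Bystander: empty drinking glass, 72 mm across, 95 mm high, loose. Origin: centre of the underside.
- clock: Bystander: round brass alarm clock on a wooden foot, 90 mm wide, 44 mm deep, 101 mm high, loose. Origin: centre of the underside.
- glasses_case: Bystander: blue glasses case lying flat, 62 x 160 x 36 mm, long along its y, loose. Origin: centre of the underside.
Things that resemble listed ones, but are neither listed nor needed, are in the scene too. What is shaped like the dimmer but green or purple is not meant.

How it is judged:
By the outcome, as a careful person would: the job done as asked, in the order asked, and still so for the second after the job is handed in, with the robot touching nothing.
It also fails if it takes over 54 s, if anything falls off the work surface, if the arm or the gripper's body presses on something with over 40 N, if the wrist force passes 120 N, or if a joint passes its speed limit or range.

## Working session

There is one attempt and no reset: what is moved stays moved. The work goes in short steps, Python scripts to look and compute and a shell command to move; the robot and the scene stay as the last step left them, time stands still between calls to the robot, and variables do not carry over. Pictures are saved under pics/ and viewed, at most 10 in all, crops included, and the job is handed in when it is done.

```bash
mkdir -p pics; ls; python3 - <<'E'
from station import status, viewer
import cv2, numpy as np
for n in("scene","top"):
    d=viewer.get_image(n); cv2.imwrite(f"pics/{n}0.png",d["img"][:,:,::-1])
    np.savez(f"{n}0.npz",**d); print(n,d["fovy"],d["cx"],d["cy"],d["rvec"],d["tvec"])
o=status.get_obs(); print({k:np.round(v,3) for k,v in o.items()})
E
```

```text
pics
scene 50.53229470399214 249.90823127447754 190.15355328444556 [ 1.94019761  1.42278914 -0.58906675] [-0.22936595 -0.31052919  1.60061433]
top 52.48173688218123 252.45971886133358 189.50869283862684 [ 2.159311   -2.13581179  0.15626032] [0.07739902 0.53221597 1.13488823]
{'t': np.float64(0.1), 'q': array([ 1.098,  0.053,  1.614,  0.   ,  1.476, -0.119]), 'dq': array([ 0.   , -0.001, -0.003,  0.001, -0.003,  0.002]), 'effort': array([-0.0000e+00, -3.9490e+01, -3.7136e+01, -0.0000e+00,  4.0000e-03,
       -0.0000e+00]), 'tool_pos': array([0.216, 0.586, 0.249]), 'tool_rot': array([-5.530e-01, -3.092e+00,  3.000e-03]), 'contact_force': array([-0.821, -0.25 , -0.095]), 'wrist_torque': array([0.035, 0.092, 0.009]), 'grip_force': np.float64(0.0), 'opening': np.float64(0.085)}
```

View pics/scene0.png

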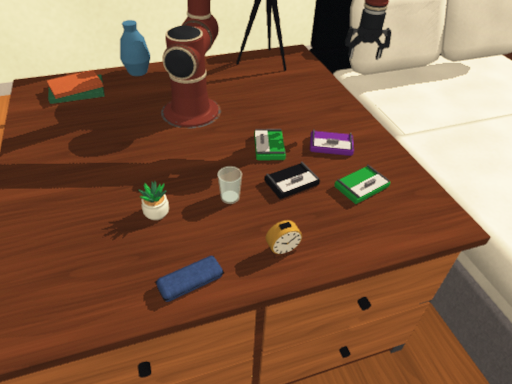

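View pics/top0.png

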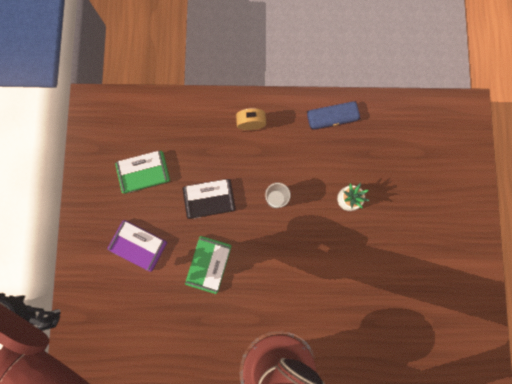

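The scene view shows the black dimmer at about (292,180). The top view shows it at (208,198), white cover on the far side, with the tumbler to its right at (278,195). Next I'll measure it in both views.

```bash
cat > h.py <<'E'
import numpy as np, cv2
def cam(d):
    f=d["img"].shape[0]/2/np.tan(np.radians(float(d["fovy"]))/2)
    K=np.array([[f,0,d["cx"]],[0,f,d["cy"]],[0,0,1]]); R=cv2.Rodrigues(d["rvec"])[0]
    return K,R,np.array(d["tvec"]).ravel()
def ray(d,uv,z):
    K,R,t=cam(d); uv=np.atleast_2d(uv).astype(float)
    c=-R.T@t; v=np.c_[uv,np.ones(len(uv))]@np.linalg.inv(K).T@R
    return c+v*((z-c[2])/v[:,2])[:,None]
def proj(d,P):
    K,R,t=cam(d); return cv2.projectPoints(np.atleast_2d(P).astype(float),cv2.Rodrigues(R)[0],t,K,None)[0][:,0]
def tri(d1,p1,d2,p2):
    M=[np.c_[cam(d)[1],cam(d)[2]] for d in(d1,d2)]; M=[cam(d)[0]@m for d,m in zip((d1,d2),M)]
    X=cv2.triangulatePoints(M[0],M[1],np.float64(p1).reshape(2,1),np.float64(p2).reshape(2,1)).ravel(); return X[:3]/X[3]
E
python3 - <<'E'
from h import *
D={n:dict(np.load(f"{n}0.npz")) for n in("scene","top")}
roi={"top":(175,170,70,55),"scene":(258,158,68,44)}
ims=[]
for n in("top","scene"):
    x,y,w,h=roi[n]; c=D[n]["img"][y:y+h,x:x+w]
    ims.append(cv2.resize(c[:,:,::-1],(560,280) if 0 else (w*8,h*8)[:2],interpolation=cv2.INTER_NEAREST))
    hsv=cv2.cvtColor(c,cv2.COLOR_RGB2HSV)
    for name,m in(("white",(hsv[...,2]>140)&(hsv[...,1]<70)),("black",(c.max(2)<60)&(c[...,0].astype(int)-c[...,2]<22))):
        cs,_=cv2.findContours(m.astype(np.uint8),cv2.RETR_EXTERNAL,cv2.CHAIN_APPROX_NONE)
        k=max(cs,key=cv2.contourArea); r=cv2.minAreaRect(k)
        print(n,name,cv2.contourArea(k),np.round(np.array(r[0])+(x,y),1),np.round(r[1],1),round(r[2],1),np.round(cv2.boxPoints(r)+(x,y),1).tolist())
W=max(i.shape[1] for i in ims)
a=[cv2.copyMakeBorder(i,0,0,0,W-i.shape[1],0) for i in ims]
o=np.vstack(a); o=cv2.resize(o,None,fx=.74,fy=.74); print(o.shape); cv2.imwrite("pics/z0.png",o)
E
```

```text
top white 601.5 [206.9 189.6] [15.6 42.3] 80.5 [[184.7, 185.4], [226.4, 178.4], [229.0, 193.8], [187.3, 200.8]]
top black 3.5 [190.5 207. ] [8. 3.] 90.0 [[189.0, 203.0], [192.0, 203.0], [192.0, 211.0], [189.0, 211.0]]
scene white 345.5 [296.3 181. ] [11.1 38.3] 69.4 [[276.4, 182.5], [312.3, 169.0], [316.2, 179.4], [280.3, 192.9]]
scene black 290.5 [288.4 172.3] [ 9.4 38.4] 70.3 [[268.8, 174.3], [304.9, 161.4], [308.1, 170.3], [271.9, 183.2]]
(586, 414, 3)
```

View pics/z0.png

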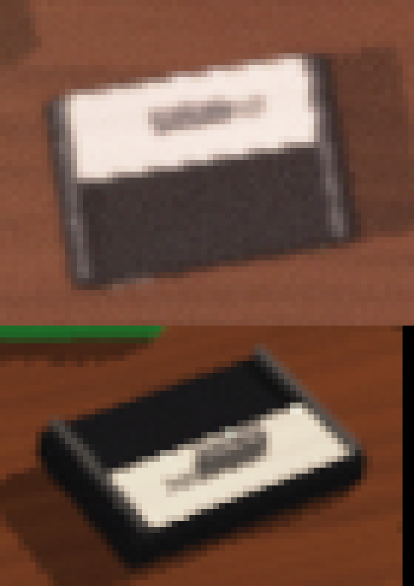

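The crop shows the black dimmer with its cover nearly shut: the ridge is at about (207,190) in top and (298,180) in scene. Next come the body outline and the pose.

```bash
cat > m.py <<'E'
from h import *
def white(d,roi,thr=140):
    x,y,w,h=roi; c=d["img"][y:y+h,x:x+w]; hsv=cv2.cvtColor(c,cv2.COLOR_RGB2HSV)
    m=((hsv[...,2]>thr)&(hsv[...,1]<70)).astype(np.uint8)
    k=max(cv2.findContours(m,cv2.RETR_EXTERNAL,cv2.CHAIN_APPROX_NONE)[0],key=cv2.contourArea)
    return k[:,0]+(x,y)
def rect(P):
    r=cv2.minAreaRect((P[:,:2]*1000).astype(np.float32)); b=cv2.boxPoints(r)
    e=[b[1]-b[0],b[2]-b[1]]; L=max(e,key=np.linalg.norm); L=L*np.sign(L[1])
    return np.array(r[0]),sorted(r[1]),np.arctan2(-L[0],L[1])  # centre, sides, yaw
E
python3 - <<'E'
from m import *
D={n:dict(np.load(f"{n}0.npz")) for n in("scene","top")}
for n,roi in(("top",(175,170,70,55)),("scene",(258,158,68,44))):
    print(n,"plate",*rect(ray(D[n],white(D[n],roi),.031)))
print("ridge tri",tri(D["top"],(207.1,189.6),D["scene"],(297.7,179.5)))
# body top view: dark
x,y,w,h=175,170,70,55; c=D["top"]["img"][y:y+h,x:x+w].astype(int)
print(c[36,5:60:6].tolist())
m=((c[...,0]-c[...,2]<38)).astype(np.uint8)
k=max(cv2.findContours(m,cv2.RETR_EXTERNAL,cv2.CHAIN_APPROX_NONE)[0],key=cv2.contourArea)[:,0]+(x,y)
print("body@26",*rect(ray(D["top"],k,.028)))
E
```

```text
top plate [530.68261719 221.16656494] [47.86765670776367, 127.37803649902344] 0.18288429
scene plate [529.22351074 220.83131409] [46.73941421508789, 125.24397277832031] 0.20012885
ridge tri [0.53042914 0.22189563 0.03751593]
[[129, 75, 55], [85, 73, 72], [68, 56, 55], [64, 51, 49], [63, 53, 50], [65, 55, 53], [64, 52, 51], [66, 54, 54], [67, 56, 56], [59, 44, 40]]
body@26 [504.39978027 215.3371582 ] [100.88385009765625, 149.16619873046875] 0.18146111
```

Dimmer centre is about (504.5, 216) mm, yaw 0.185, cover close to shut (plate centre at about +26). The two-view ridge height (about 38 mm at its visual middle) agrees with the text. Now I'll move over the far side of the ridge with the gripper shut.

```bash
python3 -m jog '[[0,0,0,-1,-0.5,0,-1],[0,0,0,-1,-0.5,0,-1],[0,0,0,-1,-0.5,0,-1],[0,0,0,-1,-0.5,0,-1],[0,0,0,-1,-0.5,0,-1]]' 20
python3 -m jog '[[0,0,0,-1,-0.5,0,-1],[0,0,0,-1,-0.5,0,-1],[0,0,0,-1,-0.5,0,-1],[0,0,0,-1,-0.5,0,-1],[0,0,0,-1,-0.5,0,-1]]'
python3 -m jog '[[0,0,0,-1,-0.5,0,-1],[0,0,0,-1,-0.5,0,-1],[0,0,0,-1,-0.5,0,-1],[0,0,0,-1,-0.5,0,-1],[0,0,0,-0.8,-0.35,0,-1]]'
python3 -m jog '[[0,0,-1,0,0,0,-1],[0,0,-1,0,0,0,-1],[0,0,-1,0,0,0,-1],[0,0,-1,0,0,0,-1],[0,0,-1,0,0,0,-1]]'
python3 -m jog '[[0,0,-1,0,0,0,-1],[0,0,-0.18,0,0,0,-1],[0,0,0,0,0,0,-1]]'
cat > go.py <<'E'
import sys; from m import *; from station import status
C=np.array([504.5,216]); Y=.185; ex=np.array([np.cos(Y),np.sin(Y)]); ey=np.array([-np.sin(Y),np.cos(Y)])
def where():
    o=status.get_obs(); R=cv2.Rodrigues(o["tool_rot"])[0]; p=o["tool_pos"]*1000; d=p[:2]-C
    f=o["contact_force"]
    print("t %.2f dimmer xy %.1f %.1f tcp z %.1f tilt %.4f yaw_y %.3f F dx %.2f dy %.2f z %.2f open %.3f"%(o["t"],d@ex,d@ey,p[2],R[2,2]+1,np.arctan2(-R[0,1],R[1,1]),f[:2]@ex,f[:2]@ey,f[2],o["opening"]))
    return R,p
if __name__=="__main__":
    R,p=where()
    if len(sys.argv)>1:
        x,y,z=map(float,sys.argv[1:]); t=np.r_[C+x*ex+y*ey,z]
        print("units",np.round(R.T@(t-p)/30,2))
E
python3 go.py 52 0 110
```

```text
t: 0.72
tool_pos: [0.3317, 0.4629, 0.2494]
tool_rot: [-0.553, -3.092, 0.001]
contact_force: [0.3, 0.6, 0.4]
opening: -0.0001
grip_force: 0.0
t: 1.35
tool_pos: [0.4464, 0.3406, 0.2494]
tool_rot: [-0.553, -3.092, 0.001]
contact_force: [0.7, -0.2, 0.0]
opening: -0.0001
grip_force: 0.0
t: 1.98
tool_pos: [0.5571, 0.2244, 0.2493]
tool_rot: [-0.554, -3.091, 0.001]
contact_force: [0.0, 0.2, 0.7]
opening: 0.0002
grip_force: 0.0
t: 2.6
tool_pos: [0.5563, 0.2255, 0.2493]
tool_rot: [0.134, -3.138, 0.0]
contact_force: [0.4, -0.7, -0.3]
opening: -0.0003
grip_force: 0.0
t: 2.98
tool_pos: [0.5565, 0.2256, 0.2497]
tool_rot: [0.289, -3.128, 0.0]
contact_force: [-1.1, 0.3, 0.7]
opening: -0.0
grip_force: 0.0
t 2.98 dimmer xy 52.8 -0.2 tcp z 249.7 tilt 0.0000 yaw_y 0.185 F dx -1.03 dy 0.51 z 0.68 open -0.000
units [0.03 0.01 4.66]
```

```bash
python3 -m jog '[[0,0,0,0,0,1,-1],[0,0,0,0,0,1,-1],[0,0,0,0,0,1,-1],[0,0,0,0,0,1,-1],[0,0,0,0,0,1,-1]]'
python3 -m jog '[[0,0,0,0,0,0.2,-1],[0,0,0,0,0,0,-1],[0,0,0,0,0,0,-1]]'
python3 - <<'E'
from go import *; from station import viewer
R,p=where(); ims=[]
for n,(cx,cy) in(("top",(205,190)),("scene",(297,165))):
    d=viewer.get_image(n); im=d["img"][:,:,::-1].copy()
    c=cv2.resize(im[cy-35:cy+35,cx-45:cx+45],None,fx=4,fy=4,interpolation=cv2.INTER_CUBIC)
    for dz in(0,-19):
        u=(proj(d,(p+[0,0,dz])/1000)[0]-(cx-45,cy-35)+.5)*4; cv2.circle(c,tuple(int(v) for v in u),3,(0,0,255) if dz else (0,255,0),-1); print(n,dz,np.round(u))
    ims.append(c)
cv2.imwrite("pics/a.png",np.vstack(ims))
E
```

```text
t: 3.6
tool_pos: [0.5566, 0.2256, 0.099]
tool_rot: [-0.289, 3.128, -0.0]
contact_force: [0.4, 0.2, 0.3]
opening: 0.0003
grip_force: 0.0
t: 3.98
tool_pos: [0.5578, 0.2259, 0.0959]
tool_rot: [-0.29, 3.125, 0.001]
contact_force: [0.4, 0.3, 0.9]
opening: 0.0
grip_force: 0.0
t 3.98 dimmer xy 54.2 -0.0 tcp z 95.9 tilt 0.0000 yaw_y 0.185 F dx 0.43 dy 0.22 z 0.90 open 0.000
top 0 [174.  90.]
top -19 [177.  94.]
scene 0 [210. 164.]
scene -19 [207. 183.]
```

View pics/a.png

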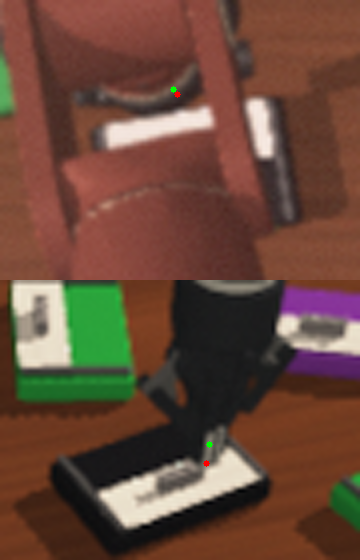

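The crop shows the shut fingertips at the red dot (19 mm below the TCP), so the offset is right, with the ridge robot-side of them. I'll go down beyond the ridge.

```bash
python3 -m jog '[[0,0,0,0,0,0.6,-1],[0,0,0,0,0,0.4,-1],[0,0,0,0,0,0.25,-1],[0,0,0,0,0,0,-1]]'
python3 go.py 42 0 57
python3 -m jog '[[0,0,0,0.15,0,0,-1],[0,0,0,0.15,0,0,-1],[0,0,0,0.1,0,0,-1],[0,0,0,0,0,0,-1]]'
python3 go.py 42 0 57
```

```text
t: 4.58
tool_pos: [0.5558, 0.2254, 0.055]
tool_rot: [0.291, -3.126, 0.001]
contact_force: [-0.7, 0.5, 0.6]
opening: 0.0
grip_force: 0.0
t 4.58 dimmer xy 52.1 -0.2 tcp z 55.0 tilt 0.0000 yaw_y 0.186 F dx -0.60 dy 0.61 z 0.64 open 0.000
units [ 0.34  0.01 -0.06]
t: 5.08
tool_pos: [0.5447, 0.2234, 0.0568]
tool_rot: [-0.291, 3.128, 0.0]
contact_force: [-0.6, -0.1, -0.4]
opening: -0.0001
grip_force: 0.0
t 5.08 dimmer xy 40.9 -0.1 tcp z 56.8 tilt 0.0000 yaw_y 0.186 F dx -0.60 dy -0.01 z -0.37 open -0.000
units [-0.04  0.   -0.01]
```

```bash
for i in 1; do python3 -m jog '[[0,0,0,0.12,0,0,-1],[0,0,0,0.12,0,0,-1],[0,0,0,0.12,0,0,-1],[0,0,0,0.12,0,0,-1],[0,0,0,0.12,0,0,-1]]'; done; python3 go.py
python3 -m jog '[[0,0,0,0.12,0,0,-1],[0,0,0,0.12,0,0,-1],[0,0,0,0.12,0,0,-1],[0,0,0,0.1,0,0,-1],[0,0,0,0,0,0,-1]]'; python3 go.py -2 0 57
python3 - <<'E'
from go import *; from station import viewer
d=viewer.get_image("scene"); c=d["img"][140:210,245:335,::-1]; cv2.imwrite("pics/b.png",cv2.resize(c,None,fx=5,fy=5,interpolation=cv2.INTER_CUBIC))
E
```

```text
t: 5.7
tool_pos: [0.527, 0.22, 0.0566]
tool_rot: [-0.291, 3.128, -0.0]
contact_force: [1.5, 0.1, 0.3]
opening: 0.0001
grip_force: 0.5
t 5.70 dimmer xy 22.8 -0.2 tcp z 56.6 tilt 0.0000 yaw_y 0.185 F dx 1.51 dy -0.21 z 0.31 open 0.000
t: 6.32
tool_pos: [0.513, 0.2174, 0.0562]
tool_rot: [0.291, -3.127, 0.0]
contact_force: [0.3, 0.7, 0.1]
opening: 0.0002
grip_force: 0.0
t 6.33 dimmer xy 8.6 -0.2 tcp z 56.2 tilt 0.0000 yaw_y 0.186 F dx 0.42 dy 0.59 z 0.08 open 0.000
units [ 0.35  0.01 -0.03]
```

View pics/b.png

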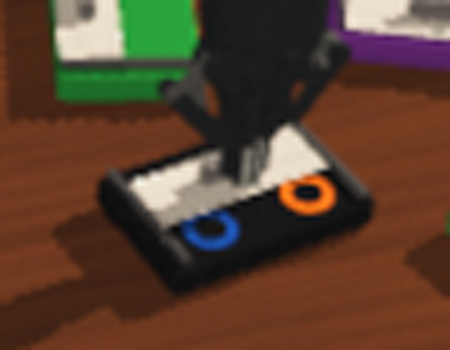

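The crop shows the cover nearly open, with amber at (307,195) and blue at (212,230). I'll finish in small steps and watch the force.

```bash
python3 -m jog '[[0,0,0,0.08,0,0,-1],[0,0,0,0.08,0,0,-1],[0,0,0,0,0,0,-1]]'|grep force; python3 go.py
for i in 1 2 3; do python3 -m jog '[[0,0,0,0.04,0,0,-1],[0,0,0,0,0,0,-1]]'|grep t_force; python3 go.py; done
python3 - <<'E'
from go import *; from station import viewer
x0,y0=245,140
d=viewer.get_image("scene"); c=d["img"][y0:y0+70,x0:x0+90]; h=cv2.cvtColor(c,cv2.COLOR_RGB2HSV)
for n,lo,hi in(("amber",8,20),("blue",100,125)):
    m=((h[...,0]>=lo)&(h[...,0]<=hi)&(h[...,1]>170)&(h[...,2]>(190 if n=="amber" else 90))).astype(np.uint8)
    k=max(cv2.findContours(m,cv2.RETR_EXTERNAL,cv2.CHAIN_APPROX_NONE)[0],key=cv2.contourArea); (u,v),ax,_=cv2.fitEllipse(k)
    P=ray(d,(u+x0,v+y0),.0275)[0,:2]*1000-C; print(n,np.round((P@ex,P@ey),1),np.round(ax,1))
    q=ray(d,k[:,0]+(x0,y0),.0275)[:,:2]*1000-C; q=np.c_[q@ex,q@ey]; print(q.min(0),q.max(0))
E
```

```text
contact_force: [0.5, -0.7, -0.5]
grip_force: 0.0
t 6.75 dimmer xy 4.0 -0.2 tcp z 56.4 tilt 0.0000 yaw_y 0.186 F dx 0.38 dy -0.83 z -0.49 open -0.000
contact_force: [-0.2, 0.4, -0.3]
t 7.00 dimmer xy 3.2 -0.2 tcp z 56.5 tilt 0.0000 yaw_y 0.185 F dx -0.17 dy 0.42 z -0.30 open 0.000
contact_force: [0.1, 0.6, -0.1]
t 7.25 dimmer xy 2.0 -0.2 tcp z 56.6 tilt 0.0000 yaw_y 0.186 F dx 0.20 dy 0.57 z -0.13 open 0.000
contact_force: [0.2, 0.2, 0.2]
t 7.50 dimmer xy 0.8 -0.2 tcp z 56.6 tilt 0.0000 yaw_y 0.186 F dx 0.24 dy 0.12 z 0.17 open 0.000
amber [25.4 36.4] [ 6.8 10.1]
[ 8.13930957 20.62413205] [42.0166527  51.49718375]
blue [ 25.9 -35.6] [ 7.2 10.7]
[  8.52887426 -52.30615015] [ 42.69447719 -19.8896155 ]
```

The eyes confirm the dimmer pose to within 1 mm. I'll keep going until the stop is felt.

```bash
for i in 1 2 3; do python3 -m jog '[[0,0,0,0.03,0,0,-1],[0,0,0,0,0,0,-1]]'|grep t_force; python3 go.py; done
```

```text
contact_force: [1.4, 0.3, 0.2]
t 7.80 dimmer xy -0.1 -0.2 tcp z 56.5 tilt 0.0000 yaw_y 0.186 F dx 1.40 dy 0.01 z 0.17 open -0.000
contact_force: [3.0, 0.4, -1.1]
t 8.05 dimmer xy -0.6 -0.2 tcp z 56.6 tilt 0.0000 yaw_y 0.185 F dx 3.05 dy -0.18 z -1.15 open -0.000
contact_force: [2.8, 0.2, -1.8]
t 8.30 dimmer xy -1.7 -0.2 tcp z 56.6 tilt 0.0000 yaw_y 0.185 F dx 2.75 dy -0.34 z -1.77 open -0.000
```

```bash
cat > eyes.py <<'E'
from go import *; from station import viewer
where(); x0,y0=245,140
d=viewer.get_image("scene"); c=d["img"][y0:y0+70,x0:x0+90]; h=cv2.cvtColor(c,cv2.COLOR_RGB2HSV)
for n,lo,hi in(("amber",8,20),("blue",100,125)):
    m=((h[...,0]>=lo)&(h[...,0]<=hi)&(h[...,1]>170)&(h[...,2]>(190 if n=="amber" else 90))).astype(np.uint8)
    k=max(cv2.findContours(m,cv2.RETR_EXTERNAL,cv2.CHAIN_APPROX_NONE)[0],key=cv2.contourArea); (u,v),ax,_=cv2.fitEllipse(k)
    P=ray(d,(u+x0,v+y0),.0275)[0,:2]*1000-C; print(n,np.round((P@ex,P@ey),1))
w=((h[...,1]<70)&(h[...,2]>140)); v,u=np.nonzero(w); q=ray(d,np.c_[u+x0,v+y0],.031)[:,:2]*1000-C; q=np.c_[q@ex,q@ey]
for a,b in((-58,-35),(35,58)):
    s=q[(q[:,1]>a)&(q[:,1]<b)&(q[:,0]>-50)&(q[:,0]<40)]; print("plate far edge x",a,b,np.round(np.percentile(s[:,0],[3,98]),1))
E
python3 eyes.py
```

```text
t 8.30 dimmer xy -1.7 -0.2 tcp z 56.6 tilt 0.0000 yaw_y 0.185 F dx 2.75 dy -0.34 z -1.77 open -0.000
amber [24.1 36.5]
blue [ 23.9 -35.5]
plate far edge x -58 -35 [-40.8   1.4]
plate far edge x 35 58 [-37.8   1.7]
```

The cover is at its stop: the force reached 3 N and the plate's far edge is clear of the eyes. The dimmer crept about 1.5 mm, so I'll stop pushing, shift the frame by that amount, back off and hover over amber.

```bash
sed -i 's/C=np.array(\[504.5,216\])/C=np.array([503.0,215.7])/' go.py
python3 -m jog '[[0,0,0,-0.15,0,0,-1],[0,0,0,0,0,-0.3,-1],[0,0,0,0,0,0,-1]]'|grep pos
python3 go.py 26 36 65; python3 eyes.py
```

```text
tool_pos: [0.5076, 0.2165, 0.0666]
t 8.72 dimmer xy 4.7 -0.1 tcp z 66.6 tilt 0.0000 yaw_y 0.186 F dx 0.58 dy 0.22 z -0.43 open 0.000
units [-0.71  1.2   0.05]
t 8.72 dimmer xy 4.7 -0.1 tcp z 66.6 tilt 0.0000 yaw_y 0.186 F dx 0.58 dy 0.22 z -0.43 open 0.000
amber [25.6 36.5]
blue [ 26.4 -36. ]
plate far edge x -58 -35 [-39.3   2.3]
plate far edge x 35 58 [-36.4   3.2]
```

```bash
python3 -m jog '[[0,0,0,0,0.6,0,-1],[0,0,0,-0.35,0.6,0,-1],[0,0,0,-0.36,0,0,-1],[0,0,0,0,0,0,-1],[0,0,0,0,0,0,-1]]'|grep pos; python3 go.py 26 36 65
for i in 1 2 3 4; do python3 -m jog '[[0,0,0,0,0,0,-1],[0,0,0,0,0,0,-1],[0,0,0,0,0,0,-1],[0,0,0,0,0,0,-1],[0,0,0,0,0,0,-1]]'|grep -E "^t:|t_force"; done; python3 go.py
python3 - <<'E'
from station import viewer; import cv2
d=viewer.get_image("scene"); c=d["img"][130:210,245:345,::-1]; cv2.imwrite("pics/c.png",cv2.resize(c,None,fx=5,fy=5,interpolation=cv2.INTER_CUBIC))
cv2.imwrite("pics/c_full.png",d["img"][:,:,::-1])
E
```

```text
tool_pos: [0.5214, 0.2554, 0.0652]
t 9.40 dimmer xy 25.4 35.6 tcp z 65.2 tilt 0.0000 yaw_y 0.185 F dx -0.06 dy -0.52 z 1.59 open 0.000
units [-0.02  0.01  0.01]
t: 10.02
contact_force: [-0.3, -0.6, 0.1]
t: 10.65
contact_force: [0.3, -0.0, 0.2]
t: 11.28
contact_force: [-0.1, 0.5, -0.2]
t: 11.9
contact_force: [-0.2, 0.9, 0.2]
t 11.90 dimmer xy 25.4 35.8 tcp z 65.5 tilt 0.0000 yaw_y 0.185 F dx -0.05 dy 0.90 z 0.23 open 0.000
```

View pics/c.png

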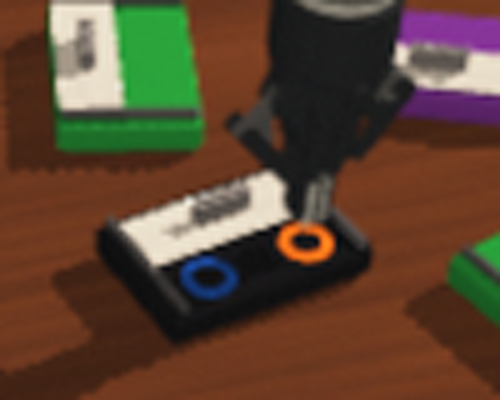

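The crop shows the fingertips over the amber ring (305,243), with blue (208,277) clear. It has held for 2.5 s. I'll add a little margin, then rise and go round to the robot side of the ridge.

```bash
python3 -m jog '[[0,0,0,0,0,0,-1],[0,0,0,0,0,0,-1],[0,0,0,0,0,0,-1],[0,0,0,0,0,-0.6,-1],[0,0,0,0,0,-0.6,-1]]'|grep pos
python3 -m jog '[[0,0,0,0.8,0,0,-1],[0,0,0,0.8,0,0,-1],[0,0,0,0.8,-0.5,0,-1],[0,0,0,0,-0.6,0,-1],[0,0,0,0,0,0,-1]]'|grep pos
python3 go.py -46 2 57
```

```text
tool_pos: [0.5217, 0.2557, 0.1032]
tool_pos: [0.4582, 0.2092, 0.1029]
t 13.20 dimmer xy -45.3 1.9 tcp z 102.9 tilt 0.0000 yaw_y 0.184 F dx -0.26 dy -0.29 z 0.28 open 0.001
units [0.03 0.   1.53]
```

```bash
python3 -m jog '[[0,0,0,0.03,0,0.7,-1],[0,0,0,0,0,0.5,-1],[0,0,0,0,0,0.33,-1],[0,0,0,0,0,0,-1]]'|grep -E "pos|t_force"
python3 -m jog '[[0,0,0,-0.12,0,0,-1],[0,0,0,-0.12,0,0,-1],[0,0,0,-0.12,0,0,-1],[0,0,0,-0.12,0,0,-1],[0,0,0,-0.12,0,0,-1]]'|grep t_force; python3 go.py
python3 -m jog '[[0,0,0,-0.12,0,0,-1],[0,0,0,-0.12,0,0,-1],[0,0,0,-0.12,0,0,-1],[0,0,0,-0.12,0,0,-1],[0,0,0,-0.12,0,0,-1]]'|grep t_force; python3 go.py
```

```text
tool_pos: [0.4554, 0.2097, 0.0546]
contact_force: [-0.3, -0.5, 0.7]
contact_force: [-0.9, -0.8, -0.0]
t 14.32 dimmer xy -29.4 2.8 tcp z 55.6 tilt 0.0000 yaw_y 0.185 F dx -1.02 dy -0.62 z -0.01 open 0.000
contact_force: [-0.2, 0.5, 0.9]
t 14.95 dimmer xy -11.3 2.8 tcp z 55.5 tilt 0.0000 yaw_y 0.186 F dx -0.13 dy 0.49 z 0.86 open 0.000
```

```bash
python3 -m jog '[[0,0,0,-0.1,0,0,-1],[0,0,0,-0.1,0,0,-1],[0,0,0,-0.1,0,0,-1],[0,0,0,-0.1,0,0,-1],[0,0,0,0,0,0,-1]]'|grep t_force; python3 go.py
for i in 1 2 3; do python3 -m jog '[[0,0,0,-0.04,0,0,-1],[0,0,0,0,0,0,-1]]'|grep t_force; python3 go.py; done
```

```text
contact_force: [0.0, 0.2, -0.4]
t 15.57 dimmer xy 0.9 2.8 tcp z 55.7 tilt 0.0000 yaw_y 0.185 F dx 0.07 dy 0.22 z -0.44 open 0.000
contact_force: [0.1, -0.3, 0.7]
t 15.82 dimmer xy 1.9 2.9 tcp z 55.7 tilt 0.0000 yaw_y 0.186 F dx 0.06 dy -0.35 z 0.70 open 0.000
contact_force: [-0.9, 0.3, -0.0]
t 16.07 dimmer xy 3.0 2.9 tcp z 55.6 tilt 0.0000 yaw_y 0.186 F dx -0.87 dy 0.47 z -0.05 open -0.000
contact_force: [0.7, 0.1, 1.1]
t 16.32 dimmer xy 4.2 2.9 tcp z 55.6 tilt 0.0000 yaw_y 0.185 F dx 0.67 dy 0.02 z 1.12 open 0.000
```

```bash
for i in 1 2 ; do python3 -m jog '[[0,0,0,-0.04,0,0,-1],[0,0,0,0,0,0,-1]]'|grep t_force; python3 go.py; done
for i in 1 2 ; do python3 -m jog '[[0,0,0,-0.02,0,0,-1],[0,0,0,0,0,0,-1]]'|grep t_force; python3 go.py; done
```

```text
contact_force: [-0.6, 1.1, -0.9]
t 16.57 dimmer xy 5.4 2.8 tcp z 55.6 tilt 0.0000 yaw_y 0.185 F dx -0.43 dy 1.18 z -0.88 open -0.000
contact_force: [-0.7, 0.6, -0.5]
t 16.82 dimmer xy 6.6 2.8 tcp z 55.6 tilt 0.0000 yaw_y 0.185 F dx -0.63 dy 0.72 z -0.52 open 0.000
contact_force: [-0.7, -0.5, 0.1]
t 17.07 dimmer xy 7.2 2.8 tcp z 55.6 tilt 0.0000 yaw_y 0.185 F dx -0.74 dy -0.36 z 0.07 open -0.001
contact_force: [-0.3, -0.6, -0.4]
t 17.32 dimmer xy 7.8 2.8 tcp z 55.6 tilt 0.0000 yaw_y 0.185 F dx -0.40 dy -0.54 z -0.44 open 0.000
```

```bash
for i in 1 2 3; do python3 -m jog '[[0,0,0,-0.02,0,0,-1],[0,0,0,0,0,0,-1]]'|grep t_force; python3 go.py;  done
```

```text
contact_force: [-0.7, 0.2, 0.2]
t 17.57 dimmer xy 8.4 2.8 tcp z 55.6 tilt 0.0000 yaw_y 0.185 F dx -0.61 dy 0.35 z 0.22 open 0.000
contact_force: [-1.1, 0.8, -0.3]
t 17.82 dimmer xy 9.0 2.8 tcp z 55.6 tilt 0.0000 yaw_y 0.186 F dx -0.96 dy 0.96 z -0.34 open 0.000
contact_force: [-1.5, 0.3, -0.4]
t 18.07 dimmer xy 9.6 2.8 tcp z 55.6 tilt 0.0000 yaw_y 0.185 F dx -1.38 dy 0.55 z -0.44 open 0.000
```

```bash
for i in 1 2; do python3 -m jog '[[0,0,0,-0.02,0,0,-1],[0,0,0,0,0,0,-1]]'|grep t_force; python3 go.py;  done
```

```text
contact_force: [-0.7, -0.5, -0.3]
t 18.32 dimmer xy 10.2 2.8 tcp z 55.6 tilt 0.0000 yaw_y 0.186 F dx -0.79 dy -0.34 z -0.33 open 0.000
contact_force: [-1.0, 0.1, -0.9]
t 18.57 dimmer xy 10.8 2.9 tcp z 55.6 tilt 0.0000 yaw_y 0.186 F dx -0.93 dy 0.30 z -0.86 open -0.000
```

```bash
for i in 1 2; do python3 -m jog '[[0,0,0,-0.02,0,0,-1],[0,0,0,0,0,0,-1]]'|grep t_force; python3 go.py;  done
python3 - <<'E'
from go import *; from station import viewer
d=viewer.get_image("scene"); cv2.imwrite("pics/d.png",cv2.resize(d["img"][150:210,250:335,::-1],None,fx=7,fy=7,interpolation=cv2.INTER_CUBIC))
d0=dict(np.load("scene0.npz"))
for e in(d0,d):
    k=white(e,(258,158,68,44)); q=ray(e,k,.031)[:,:2]*1000-C; q=np.c_[q@ex,q@ey]
    for a,b in((-55,-30),(30,55)):
        s=q[(q[:,1]>a)&(q[:,1]<b)]; print(a,np.round([np.median(s[s[:,0]>35,0]),s[:,0].min()],1))
E
```

```text
contact_force: [-0.8, 0.1, -1.1]
t 18.82 dimmer xy 11.4 2.8 tcp z 55.6 tilt 0.0000 yaw_y 0.185 F dx -0.80 dy 0.29 z -1.14 open 0.000
contact_force: [-0.8, 0.5, 0.3]
t 19.07 dimmer xy 11.9 2.8 tcp z 55.6 tilt 0.0000 yaw_y 0.186 F dx -0.65 dy 0.63 z 0.32 open 0.000
-55 [47.7  3.9]
30 [48.2  4.8]
-55 [46.8  5.3]
30 [46.8  3.3]
```

View pics/d.png

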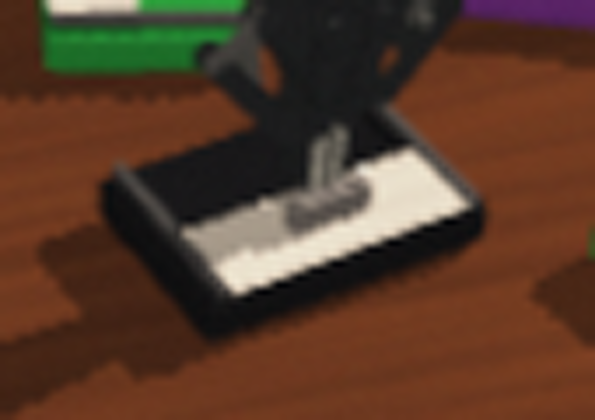

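The crop shows the ridge at (327,205) and the plate almost at the far edge. It's a millimetre or two short, and the stop hasn't been felt yet.

```bash
for i in 1 2 3; do python3 -m jog '[[0,0,0,-0.02,0,0,-1],[0,0,0,0,0,0,-1]]'|grep t_force; python3 go.py|cut -c1-110;  done
```

```text
contact_force: [-5.0, -0.7, 2.0]
t 19.38 dimmer xy 12.0 2.9 tcp z 55.6 tilt 0.0000 yaw_y 0.186 F dx -5.07 dy 0.23 z 2.04 open -0.000
contact_force: [-6.4, -2.3, 4.7]
t 19.62 dimmer xy 12.4 2.8 tcp z 55.6 tilt 0.0000 yaw_y 0.186 F dx -6.75 dy -1.03 z 4.65 open -0.000
contact_force: [-6.8, -1.3, 4.0]
t 19.88 dimmer xy 13.0 2.9 tcp z 55.5 tilt 0.0000 yaw_y 0.186 F dx -6.90 dy -0.05 z 3.96 open -0.000
```

The stop is clearly reached. I'll back off, rise and check.

```bash
python3 -m jog '[[0,0,0,0.2,0,0,-1],[0,0,0,0.2,0,-0.3,-1],[0,0,0,0,0,-1,-1],[0,0,0,0,0,-1,-1],[0,0,0,0,0,-1,-1]]'|grep t_force
python3 -m jog '[[0,0,0,1,0,-1,-1],[0,0,0,1,0,-1,-1],[0,0,0,1,0,0,-1],[0,0,0,1,0,0,-1],[0,0,0,0,0,0,-1]]'|grep t_force
python3 - <<'E'
from go import *; from station import viewer
where(); d=viewer.get_image("scene"); t=viewer.get_image("top")
o=cv2.resize(d["img"][150:210,250:335,::-1],None,fx=4,fy=4,interpolation=cv2.INTER_CUBIC)
o2=cv2.resize(t["img"][165:225,165:250,::-1],None,fx=4,fy=4,interpolation=cv2.INTER_CUBIC)
cv2.imwrite("pics/e.png",np.vstack([o,o2])); cv2.imwrite("pics/ef.png",d["img"][:,:,::-1])
d0=dict(np.load("scene0.npz"))
print("changed px scene",(np.abs(d0["img"].astype(int)-d["img"]).max(2)>40).sum())
for e in(d0,d):
    k=white(e,(258,158,68,44)); q=ray(e,k,.031)[:,:2]*1000-C; q=np.c_[q@ex,q@ey]
    for a,b in((-55,-30),(30,55)):
        s=q[(q[:,1]>a)&(q[:,1]<b)]; print(a,np.round([np.median(s[s[:,0]>35,0]),s[:,0].min()],1))
E
```

```text
contact_force: [0.7, 0.6, -0.1]
contact_force: [0.4, 0.2, -1.0]
t 21.12 dimmer xy -119.2 2.9 tcp z 215.3 tilt 0.0000 yaw_y 0.186 F dx 0.44 dy 0.12 z -1.04 open 0.000
changed px scene 13332
-55 [47.7  3.9]
30 [48.2  4.8]
-55 [47.7  3.9]
30 [48.2  4.8]
```

View pics/e.png

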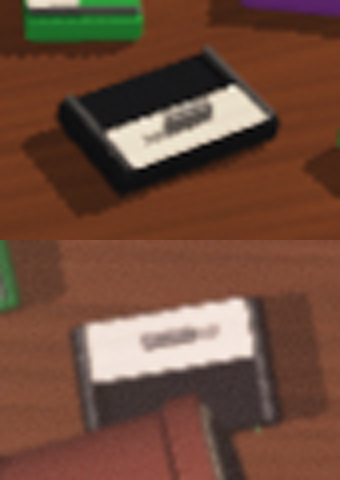

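View pics/ef.png

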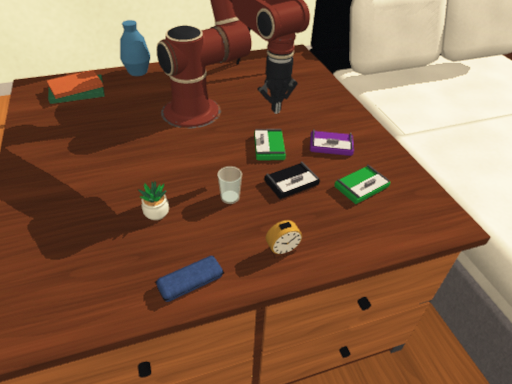

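The pictures show the cover shut with the plate where it began (scene (292,180)), everything else undisturbed, and the arm clear.

```bash
python3 -c "from station import finish_job; print(finish_job())"
```

```text
the job is handed in; nothing more can be done
None
```

The job is handed in at about 21 s: I pushed the cover open to its stop, held the fingertips over the amber eye for over 2.5 s without contact, then pushed the cover shut to its stop; the dimmer crept about 1.5 mm on opening, the final picture shows the cover plate back where it began, and nothing else moved.

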